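Clip the locking bolt into the lock module

ROBOT

A 6-joint arm with a two-finger parallel gripper is mounted at the origin on the work surface. World frame = base frame: x ahead of the robot, y to its left, z up, the work surface at z = 0. Lengths are in m, angles in rad, forces in N, time in s.
With the tool pointing down it reaches from about 0.3 to 0.875 m from the base axis. Payload 6.4 kg.
Tool frame: the origin (TCP) lies between the finger pads; the fingertips stand ctrl.tip_extent ahead of it and the grasp point (between the pads) is the TCP (ctrl.tip_extent is the distance from the TCP to the fingertips, in m); z points along the fingers, y is the line along which they close (so a half turn about z gives the same grasp; the last joint's range is limited). The gripper opens to 85 mm and grips with 20 to 120 N. Pads are 22 mm wide; open, the fingers measure 114 mm over their backs; the gripper's body (76 mm by 85 mm) begins 54 mm behind the grasp point. The pads swing forward as they close: fully open they stand 13 mm farther back than shut.
Start: joints at [-1.551, 0.181, 1.607, -0, 1.354, -0.206], TCP at [0.129, -0.56, 0.25] pointing down, gripper open.
Joint ranges: [-2.99, 2.99], [-0.89, 2.07], [0.3, 2.58], [-1.14, 4.28], [0, 2.63], [-3.12, 3.12]. Speed limits (rad/s): [2.57, 2.57, 3.01, 3.14, 3.14, 3.14].

INTERFACE

Orientations are given as a unit quaternion [w, x, y, z].
In Python, from bench import ctrl gives the robot as it stands.
- The arm moves only by the tool send_rows, never from a script. Its arguments are lists of equal length, an entry for each row: "dr": the turn, a rotation vector about the tool's x, y, z in units of 6 degrees (1.0 is 6 degrees), a list of three; "xyz": the shift along the tool's x, y, z in cm, a list of three; "jaw": the opening in per cent of the stroke, from 0 (shut) to 100 (fully open). In form: {"dr": [[wx, wy, wz], ...], "xyz": [[dx, dy, dz], ...], "jaw": [jaw, ...]}. A call has exactly 8 rows; each row is the pose to reach, as a shift and turn from the pose commanded when the call began, along the tool's axes at that moment; what a row does not reach only later rows make up. A row lasts 1/8 s, in which the tool goes at most 62.5 mm and 10.7 degrees, less where a joint would pass 70% of its speed; a pose out of reach is approached as far as the arm can. A call with a gripper value outside its range is refused whole. The fingers move at their own pace and stop on an object; the grip force is fixed at half the most. Time passes only in rows, so rows that repeat a pose let the fingers close, or fill a call up. It gives the time, the measured TCP pose, the force, the opening and the grip force at its end, in the units of the state.
- ctrl.get_obs(): the state, without advancing time (a new reading comes with each control period).
- ctrl.camera(name): name is "scene" or "top"; returns the picture (480x640x3 uint8, red, green, blue); there is no depth.
- ctrl.calibration(name): a dict with "camera_matrix" (3x3 intrinsics, pixels), "world_from_camera" (4x4, takes a point from camera to world coordinates). Camera axes: x right, y up, looking along -z (the intrinsics and any distortion apply to the point x, -y, -z); pixel columns grow to the right and rows downward; lengths in m; the calibration is good to about 2 mm. A picture is of the moment at which its call begins. calibration takes no time and is no camera call.
- ctrl.hand_in(): hands the job in; it is judged then, once.
The state is a dict: "time_s": time; "q": joint angles; "dq": joint speeds; "joint_efforts": joint torques, N m; "eef_pos": TCP position; "eef_rot": TCP orientation; "wrist_force": force on the tool from outside, world axes, zero at the start; "torque": the same for the moment, N m; "opening": opening from 0.0 (shut) to 1.0 (fully open); "grasp_force": force on a finger pad.
Only numpy, scipy, OpenCV 4.12 (cv2) and the standard library are available. Lean on these libraries where they do the work, as an engineer would, in place of code of your own. Each camera call takes 0.05 s, during which the arm holds its last target. There are 200 camera calls.

TASK

Take the brass locking bolt from the wooden rest and press it sideways into the two spring clips of the black lock module, collar at the end with the upright fork, until it has snapped into both, and bed it firmly on its seats with a push of 10 to 15 N. Then slide it along slowly until the collar bears against the outer face of the fork, and let go; work by feel so as not to overload the module, and leave the things around it where they are.

Things in the scene. Friction and masses are not known exactly. Their poses are not given: they have to be found in the camera images.
- bolt_center (a point): Centre of the brass locking bolt, on its axis, half-way along. The bolt is a round bar 16 mm in diameter and 130 mm long with rounded ends, its axis is its y axis, 0.11 to 0.17 kg. Near its +y end it carries a collar 28 mm in diameter, from 50 to 58 mm from the centre. It starts lying level in the rest, its axis 50 mm above the work surface.
- collar_face (a point): Point on the bolt's axis in the plane of the collar's inner face, 50 mm from the bolt's centre towards the collar end (bolt +y). This face bears on the outer face of the stop fork when the bolt is home.
- rest: Fixed beech rest, base 60 (x) x 110 (y) x 10 mm, origin at the centre of its underside. Two 12 mm wide V-notched uprights at y = -34 and +34 mm carry the bolt, which lies along the rest's y axis; the room between the uprights is free for fingers down to the 10 mm base. The uprights rise to 53 mm.
- module: Fixed black lock module, origin at the centre of its underside; base plate 70 (x) x 150 (y) x 12 mm. On it stands a bridge of unknown height with two steel C-shaped spring clips, open at the top, 12 mm wide along y, centred at y = -34 and +34 mm, x = 0, which hold the bolt along y. Between them 54 mm are free for fingers, down to 30 mm below the seated bolt's axis.
- under_bridge (a point): Centre of the module's base plate top, 12 mm up, axes as the module. The bridge above it was set by the last user and is not measured: a seated bolt's axis lies 54 to 78 mm above the work surface. The clips' flared mouths reach 14 mm above the seated axis and 14 mm to either side in x. All contact forces on the module, summed (the jaws' squeeze, some 12 N when seated, included), must stay under 45 N.
- under_fork (a point): Base plate top below the stop fork's outer face: module x = 0, y = +50, z = 12 mm. The fork is a 6 mm plate (y = 44 to 50 mm), 32 mm wide, with a 20 mm slot, open at the top, for the bar. The collar belongs on its outer (+y) side, touching that face; the bolt's centre then lies at module y = 0. Sliding a seated bolt takes 2 to 8 N.
- clip_a (a joint): Opening (rad) of the -x jaw of the clip at y = -34 mm: 0 empty, about 0.08 bolt seated, over 0.2 as the bar passes the mouth. Going down, the bar touches the mouths 15 to 17 mm above its seat; both clips together resist with some 8 to 18 N, then give way, but hold the bar by friction until it is within 3 or 4 mm of the rigid V seat: press it home.
- clip_b (a joint): The same for the front jaw of the clip at y = +34 mm (next to the fork).
- keystand: Bystander: beech stand 50 x 130 x 35 mm with four upright brass keys, 77 mm high in all, origin under its centre.
- tin: Bystander: small round green enamel screw tin, 57 mm in diameter, 30 mm high, origin under its centre.
- latch: Bystander: steel spring latch lying flat, 24 x 60 x 16 mm, origin under its centre.
- hinge: Bystander: pewter hinge knuckle with a leaf, about 40 x 45 x 12 mm, origin under it.
Not all that is in view belongs to the job. Several things have the shape of the module; the one meant has the colours described above.

How it is judged:
On the way, in this order (a step that is already met when the one before it is completed fails the run):
1. the bolt is lifted clear of the rest (height (world z) of bolt_center above 0.085 m and contact force between bolt and rest below 0.1 N), for 0.1 s.
2. the bolt, snapped into both clips and in line, is pressed firmly on its seats (some 7 N or more on top of the jaws' 12 N) (value of joint clip_a between 0.035 and 0.105 rad and value of joint clip_b between 0.035 and 0.105 rad and x of bolt_center in the frame of module between -0.003 and 0.003 m and angle between the y axis of bolt_center and the y axis of module, either way round below 0.06 rad and contact force between bolt and module above 19 N), for 0.1 s.
At the end, for the whole second after the job is handed in: The bolt is at rest, snapped into both clips (each front jaw open between 0.035 and 0.105 rad), its axis within 3 mm and 0.06 rad of the module's, its collar on the fork's outer side with less than 2 mm of gap, and released (value of joint clip_a between 0.035 and 0.105 rad and value of joint clip_b between 0.035 and 0.105 rad and x of bolt_center in the frame of module between -0.003 and 0.003 m and angle between the y axis of bolt_center and the y axis of module, either way round below 0.06 rad and y of collar_face in the frame of module between 0.047 and 0.052 m and linear speed of bolt below 0.01 m/s); the robot touches nothing.
It fails at once if the bolt loads the module (jaws' squeeze included) with more than 45 N (contact force between bolt and module above 45 N).
It fails at once if the robot presses on the module itself with more than 25 N (contact force between any of the fingers, the arm and module above 25 N).
It fails at once if a bystander is shifted by more than 10 mm (distance of any of keystand, tin, latch, hinge from where it was at the start of the episode above 0.01 m).
It also fails if it takes over 69 s, if anything falls off the work surface, if the arm or the gripper's body presses on something with over 40 N, if the wrist force passes 120 N, or if a joint passes its speed limit or range.

## Working session

There is one attempt and no reset: what is moved stays moved. The work goes in short steps, Python scripts to look and compute and a tool call to move; the robot and the scene stay as the last step left them, time stands still between calls to the robot, and variables do not carry over. Pictures are saved under pics/ and viewed, at most 10 in all, crops included, and the job is handed in when it is done.

Besides the shell and the picture viewer there is one more tool, called after "Request:" in YAML: its name, and indented under it one key for each argument. send_rows: Moves the arm, as the interface text tells. Its arguments: {"type":"object","properties":{"dr":{"type":"array","items":{"type":"array","items":{"type":"number"}}},"xyz":{"type":"array","items":{"type":"array","items":{"type":"number"}}},"jaw":{"type":"array","items":{"type":"number"}}},"required":["dr","xyz","jaw"]}

```bash
mkdir -p pics; ls; python3 - <<'E'
from bench import ctrl
import cv2
for n in("top","scene"):
    cv2.imwrite(f"pics/{n}0.png",ctrl.camera(n)[:,:,::-1])
    c=ctrl.calibration(n);print(c["camera_matrix"],c["world_from_camera"].round(4) if hasattr(c["world_from_camera"],'round') else c["world_from_camera"], c.keys())
o=ctrl.get_obs();print(o,ctrl.tip_extent)
E
```

```text
pics
[[483.22744825   0.         321.3674196 ]
 [  0.         483.22744825 235.27564044]
 [  0.           0.           1.        ]] [[-0.0175  0.9898 -0.1414  0.4598]
 [-0.9997 -0.0195 -0.0126  0.0938]
 [-0.0152  0.1411  0.9899  0.9336]
 [ 0.      0.      0.      1.    ]] dict_keys(['camera_matrix', 'world_from_camera'])
[[504.83330899   0.         317.93699975]
 [  0.         504.83330899 237.81315326]
 [  0.           0.           1.        ]] [[-0.4167 -0.7238  0.5499  1.0208]
 [ 0.909  -0.3292  0.2555  0.3156]
 [-0.0039  0.6064  0.7952  0.7117]
 [ 0.      0.      0.      1.    ]] dict_keys(['camera_matrix', 'world_from_camera'])
{'time_s': 0.1, 'q': array([-1.55128666e+00,  1.81474410e-01,  1.60787955e+00, -1.43486927e-05,
        1.35378051e+00, -2.06247343e-01]), 'dq': array([-0.0002996 , -0.00112902, -0.00090089,  0.00113148,  0.00064348,
       -0.00101245]), 'joint_efforts': array([ 3.86543716e-04, -4.45876729e+01, -3.52238774e+01, -3.49874608e-04,
        4.13756366e-03,  1.78310495e-05]), 'eef_pos': array([ 0.12874387, -0.5599413 ,  0.24948366]), 'eef_rot': array([-7.68204480e-04,  9.93635513e-01,  1.12640457e-01,  6.49000001e-05]), 'wrist_force': array([-0.76614755,  0.00768202,  1.04838594]), 'torque': array([-0.0367168 ,  0.00733401, -0.00868564]), 'grasp_force': 0.0, 'opening': 1.0038615222341116} 0.019
```

View pics/top0.png

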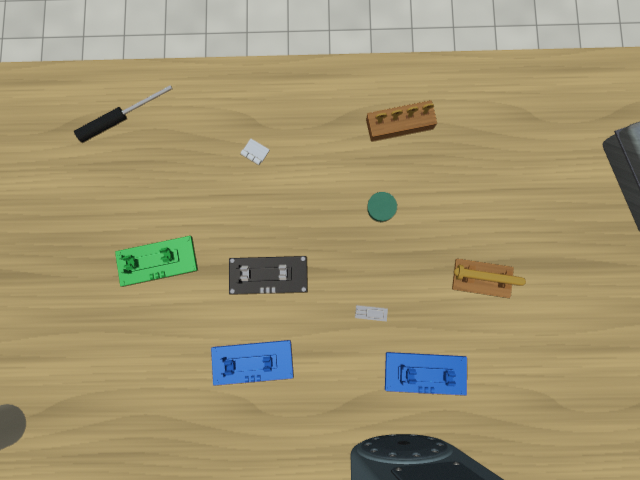

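View pics/scene0.png

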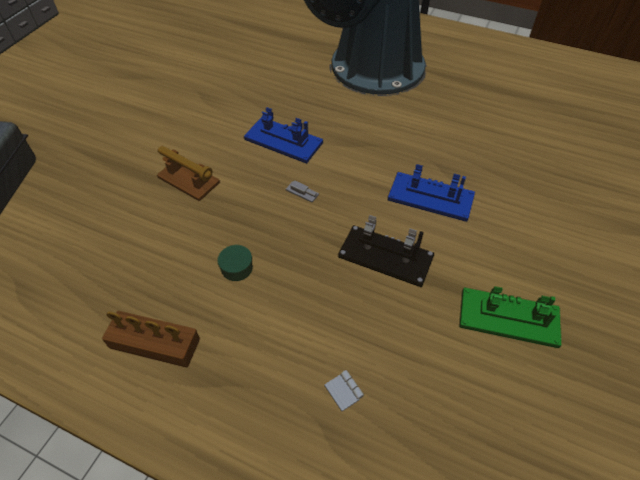

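The top view shows the black module at (268,275) with its fork at the left end, which is world +y. The bolt lies on the rest from (459,271), the collar end, to (524,281). The scene view has the module at (386,255) with the fork on the right at (420,243), and the bolt from (160,153) to (208,172). I'll zoom in on the module and bolt next.

```bash
cat > h.py <<'E'
import numpy as np,cv2
from bench import ctrl
def ray(n,u,v):
    c=ctrl.calibration(n);K=np.array(c["camera_matrix"]);T=np.array(c["world_from_camera"])
    d=np.array([(u-K[0,2])/K[0,0],-(v-K[1,2])/K[1,1],-1.]);return T[:3,3],T[:3,:3]@d
def onz(n,u,v,z):
    o,d=ray(n,u,v);return o+d*(z-o[2])/d[2]
def proj(n,p):
    c=ctrl.calibration(n);K=np.array(c["camera_matrix"]);T=np.array(c["world_from_camera"])
    q=T[:3,:3].T@(np.array(p)-T[:3,3]);return np.array([K[0,2]+K[0,0]*q[0]/-q[2],K[1,2]-K[1,1]*q[1]/-q[2]])
def tri(a,b):
    (o1,d1),(o2,d2)=ray("top",*a),ray("scene",*b)
    s=np.linalg.lstsq(np.stack([d1,-d2],1),o2-o1,rcond=None)[0];p,q=o1+s[0]*d1,o2+s[1]*d2
    return (p+q)/2,np.linalg.norm(p-q)
E
python3 - <<'E'
import cv2,numpy as np
from h import *
t=cv2.imread("pics/top0.png");s=cv2.imread("pics/scene0.png")
r=lambda im,x,y:cv2.resize(im[y:y+75,x:x+100],(800,600),interpolation=cv2.INTER_CUBIC)
a=[cv2.resize(r(*z),(400,300)) for z in((t,218,238),(s,336,205),(t,440,238),(s,140,130))]
cv2.imwrite("pics/crop.png",np.vstack([np.hstack(a[:2]),np.hstack(a[2:])]))
# base plate contour: dark, low
m=(t.max(2)<75).astype(np.uint8);m[:, :200]=0;m[:,330:]=0;m[:240]=0;m[310:]=0
m=cv2.morphologyEx(m,cv2.MORPH_CLOSE,np.ones((5,5)))
c=max(cv2.findContours(m,0,2)[0],key=cv2.contourArea);b=cv2.boxPoints(cv2.minAreaRect(c));print(b)
P=np.array([onz("top",*p,.012) for p in b]);print(P.round(4),P.mean(0))
h=cv2.cvtColor(t,cv2.COLOR_BGR2HSV)
print(h[278,490],h[276,475],h[292,500],h[281,520])
E
```

```text
[[228.02313 257.83273]
 [306.04626 255.66545]
 [307.03778 291.36014]
 [229.01465 293.5274 ]]
[[0.5513 0.2855 0.012 ]
 [0.5526 0.1356 0.012 ]
 [0.4846 0.1346 0.012 ]
 [0.4832 0.2829 0.012 ]] [0.51789742 0.2096721  0.012     ]
[ 22 152 166] [ 22 160 166] [ 16 141 155] [ 22 151 165]
```

View pics/crop.png

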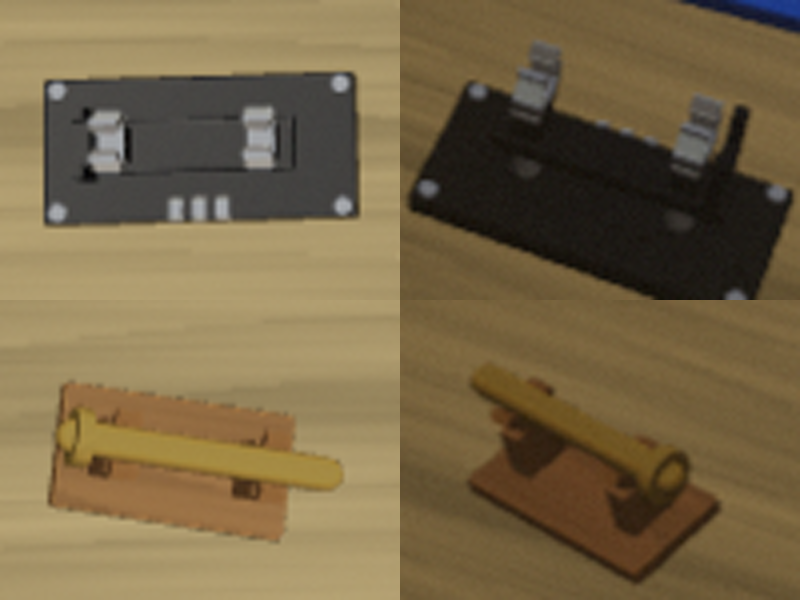

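The crop shows the clips in the top view near (107,142) and (260,137) in crop pixels, with the fork left of the left clip. The collar is at the left of the bolt. All of this is consistent, so I can compute poses now.

```bash
python3 - <<'E'
import cv2,numpy as np
from h import *
t=cv2.imread("pics/top0.png")
T=lambda x,y:(218+x/4,238+y/4)
S=lambda x,y:(336+(x-400)/4,205+y/4)
sc=[T(57,91),T(340,83),T(343,206),T(57,212)]
P=np.array([onz("top",*p,.013) for p in sc]);C=P.mean(0)
d=P[0]+P[3]-P[1]-P[2];print("module",C.round(4),"yaxis ang deg",np.degrees(np.arctan2(-d[0],d[1])),P.round(4))
ss=[S(777,193),S(478,91),S(428,188),S(736,297)]
Q=np.array([onz("scene",*p,.013) for p in ss]);print("scene screws",Q.round(4),Q.mean(0))
# clip flares
print("flareA -x",tri(T(260,166),S(547,44)),"B -x",tri(T(107,171),S(707,98)))
for z in(.07,.08,.09,.1):print(z,onz("top",*T(107,142),z).round(4),onz("top",*T(260,137),z).round(4))
# bolt
h=cv2.cvtColor(t,cv2.COLOR_BGR2HSV)
m=cv2.inRange(h,(20,135,110),(26,255,255));m[:255]=0;m[300:]=0;m[:,:450]=0;m[:,535:]=0
m=cv2.morphologyEx(m,cv2.MORPH_OPEN,np.ones((3,3)))
c=max(cv2.findContours(m,0,2)[0],key=cv2.contourArea);r=cv2.minAreaRect(c);print(r,cv2.boundingRect(c))
B=lambda x,y:(440+x/4,238+(y-300)/4)
# bolt ends at tips & axis
e1,e2=onz("top",*B(57,434),.05),onz("top",*B(344,474),.05);print("bolt ends",e1,e2,(e1+e2)/2,np.linalg.norm(e1-e2))
f=cv2.fitLine(c[:,0],cv2.DIST_L1,0,.01,.01).ravel();print(f)
a,b=onz("top",f[2],f[3],.05),onz("top",f[2]+20*f[0],f[3]+20*f[1],.05);d=a-b;print("bolt ang",np.degrees(np.arctan2(-d[0],d[1])))
SB=lambda x,y:(140+(x-400)/4,130+(y-300)/4)
print("scene bolt ends",onz("scene",*SB(476,376),.05),onz("scene",*SB(672,478),.05))
E
```

```text
module [0.517 0.209 0.013] yaxis ang deg 0.35361084689690503 [[0.5454 0.2771 0.013 ]
 [0.5467 0.1415 0.013 ]
 [0.4882 0.1408 0.013 ]
 [0.4878 0.2766 0.013 ]]
scene screws [[0.4886 0.2785 0.013 ]
 [0.4898 0.1421 0.013 ]
 [0.5475 0.1426 0.013 ]
 [0.5459 0.2786 0.013 ]] [0.51795482 0.21045971 0.013     ]
flareA -x (array([0.50435373, 0.17426527, 0.07728499]), np.float64(0.0005660314450978413)) B -x (array([0.50342575, 0.24231652, 0.07631228]), np.float64(0.0006792971680847342))
0.07 [0.5168 0.2431 0.07  ] [0.5178 0.1746 0.07  ]
0.08 [0.5161 0.2414 0.08  ] [0.5171 0.1737 0.08  ]
0.09 [0.5155 0.2397 0.09  ] [0.5164 0.1727 0.09  ]
0.1 [0.5148 0.238  0.1   ] [0.5157 0.1718 0.1   ]
((489.1392517089844, 275.2864685058594), (71.02569580078125, 12.491791725158691), 6.546289920806885) (454, 266, 71, 20)
bolt ends [ 0.51469705 -0.13558273  0.05      ] [ 0.4942229 -0.2639362  0.05     ] [ 0.50445998 -0.19975947  0.05      ] 0.12997617031279798
[9.8058081e-01 1.9611561e-01 4.6525540e+02 2.7245108e+02]
bolt ang -12.498586115628582
scene bolt ends [ 0.49504237 -0.26176788  0.05      ] [ 0.51415683 -0.14023989  0.05      ]
```

```bash
cat >> h.py <<'E'
from scipy.spatial.transform import Rotation as R
def go(p,adeg):
    o=ctrl.get_obs();q=o["eef_rot"];r=R.from_quat([q[1],q[2],q[3],q[0]])
    a=np.radians(adeg);y=np.array([np.cos(a),np.sin(a),0]);z=np.array([0,0,-1.])
    t=R.from_matrix(np.stack([np.cross(y,z),y,z],1))
    print("dr",(np.degrees((r.inv()*t).as_rotvec())/6).round(2),"xyz cm",(100*r.inv().apply(np.array(p)-o["eef_pos"])).round(2),
     "pos",o["eef_pos"].round(4),"F",o["wrist_force"].round(1),"t",o["time_s"])
E
python3 - <<'E'
from h import *
c=[onz("top",440+x/4,238+(y-300)/4,.01) for x,y in((65,380),(293,415),(282,540),(52,505))];print(np.mean(c,0))
go([.5045,-.1995,.14],-9.1)
E
```

```text
[ 0.50400688 -0.19996605  0.01      ]
dr [-1.000e-02 -1.000e-02 -1.133e+01] xyz cm [ 44.69 -26.7   11.  ] pos [ 0.1287 -0.5599  0.2495] F [-0.8  0.   1. ] t 0.1
```

Request:
send_rows:
  dr:
    - [0,0,-1.4]
    - [0,0,-2.8]
    - [0,0,-4.2]
    - [0,0,-5.7]
    - [0,0,-7.1]
    - [0,0,-8.5]
    - [0,0,-9.9]
    - [0,0,-11.33]
  xyz:
    - [5.0,-3.0,0.5]
    - [10,-6,1]
    - [16,-9.5,2]
    - [22,-13,4]
    - [28,-16.7,5]
    - [34,-20.3,6]
    - [39.5,-23.6,8]
    - [44.69,-26.7,10]
  jaw: [100,100,100,100,100,100,100,100]

```text
time_s: 1.1
eef_pos: [0.4785, -0.2249, 0.1615]
eef_rot: [0.0, 0.759, 0.651, 0.0]
wrist_force: [0.2, -0.4, 0.4]
opening: 1.0
grasp_force: 0.0
```

```bash
python3 - <<'E'
from h import *
go([.5045,-.1995,.05],-9.1)
E
```

```text
dr [0.01 0.   0.05] xyz cm [ 2.92  2.18 11.15] pos [ 0.4785 -0.2249  0.1615] F [ 0.2 -0.4  0.4] t 1.1
```

Request:
send_rows:
  dr:
    - [0,0,0]
    - [0,0,0]
    - [0,0,0]
    - [0,0,0]
    - [0,0,0]
    - [0,0,0]
    - [0,0,0]
    - [0,0,0]
  xyz:
    - [0,0,0]
    - [0,0,0]
    - [0,0,0]
    - [0,0,0]
    - [0,0,0]
    - [0,0,0]
    - [0,0,0]
    - [0,0,0]
  jaw: [100,100,100,100,100,100,100,100]

```text
time_s: 2.1
eef_pos: [0.4771, -0.2264, 0.1618]
eef_rot: [-0.0, 0.761, 0.649, -0.0]
wrist_force: [-0.3, 0.3, 0.3]
opening: 0.999
grasp_force: 0.0
```

```bash
python3 - <<'E'
from h import *
go([.5045,-.1995,.05],-9.1)
E
```

```text
dr [-0. -0.  0.] xyz cm [ 3.09  2.28 11.18] pos [ 0.4771 -0.2264  0.1618] F [-0.3  0.3  0.3] t 2.1
```

Request:
send_rows:
  dr:
    - [0,0,0]
    - [0,0,0]
    - [0,0,0]
    - [0,0,0]
    - [0,0,0]
    - [0,0,0]
    - [0,0,0]
    - [0,0,0]
  xyz:
    - [1.5,1.1,1]
    - [3.09,2.28,2]
    - [3.09,2.28,4]
    - [3.09,2.28,6]
    - [3.09,2.28,8]
    - [3.09,2.28,9.5]
    - [3.09,2.28,10.5]
    - [3.09,2.28,11.2]
  jaw: [100,100,100,100,100,100,100,100]

```text
time_s: 3.1
eef_pos: [0.5047, -0.1993, 0.0492]
eef_rot: [-0.0, 0.761, 0.649, -0.0]
wrist_force: [-0.4, 0.4, -0.1]
opening: 0.996
grasp_force: 0.0
```

```bash
python3 - <<'E'
from h import *
cv2.imwrite("pics/g1.png",np.hstack([cv2.resize(ctrl.camera(n)[y:y+120,x:x+100],(400,480),interpolation=cv2.INTER_CUBIC) for n,x,y in(("top",440,220),("scene",140,100))])[:,:,::-1])
go([.5045,-.1995,.05],-9.1)
E
```

```text
dr [-0.01 -0.    0.  ] xyz cm [-0.02  0.02 -0.08] pos [ 0.5043 -0.1993  0.0492] F [ 0.4 -0.2 -0.1] t 3.2
```

View pics/g1.png

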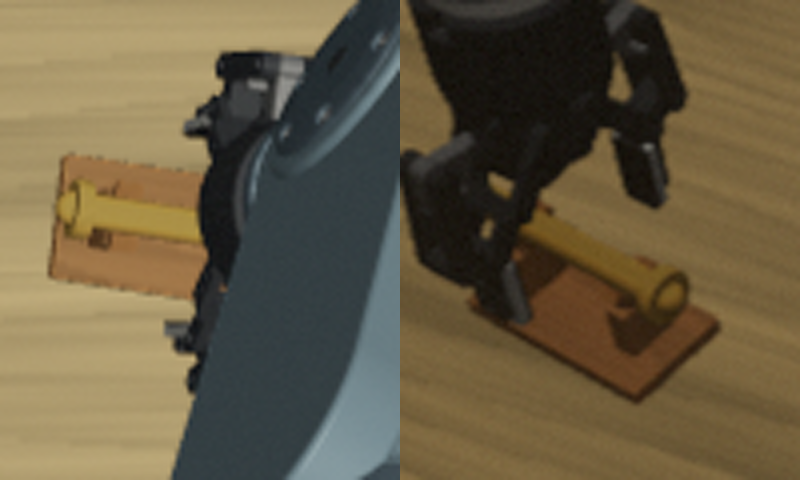

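The gripper straddles the bolt midway between the uprights (at about (490,275) in the top view), so I can close the jaws.

Request:
send_rows:
  dr:
    - [0,0,0]
    - [0,0,0]
    - [0,0,0]
    - [0,0,0]
    - [0,0,0]
    - [0,0,0]
    - [0,0,0]
    - [0,0,0]
  xyz:
    - [0,0,0]
    - [0,0,0]
    - [0,0,0]
    - [0,0,0]
    - [0,0,0]
    - [0,0,0]
    - [0,0,0]
    - [0,0,0]
  jaw: [60,40,25,15,10,5,0,0]

```text
time_s: 4.2
eef_pos: [0.506, -0.2002, 0.0506]
eef_rot: [0.002, 0.761, 0.649, 0.001]
wrist_force: [4.7, -0.6, 1.3]
opening: 0.168
grasp_force: 58.6
```

Request:
send_rows:
  dr:
    - [0,0,0]
    - [0,0,0]
    - [0,0,0]
    - [0,0,0]
    - [0,0,0]
    - [0,0,0]
    - [0,0,0]
    - [0,0,0]
  xyz:
    - [0,0,-0.5]
    - [0,0,-1.5]
    - [0,0,-3]
    - [0,0,-5]
    - [0,0,-7]
    - [0,0,-9]
    - [0,0,-10]
    - [0,0,-10]
  jaw: [0,0,0,0,0,0,0,0]

```text
time_s: 5.2
eef_pos: [0.5049, -0.1998, 0.1508]
eef_rot: [0.001, 0.761, 0.649, 0.0]
wrist_force: [-0.2, 0.2, -0.7]
opening: 0.167
grasp_force: 58.6
```

```bash
python3 - <<'E'
from h import *
go([.5175,.2155,.15],0.5)
E
```

```text
dr [ 0.01  0.01 -1.6 ] xyz cm [ 4.121e+01 -5.310e+00  4.000e-02] pos [ 0.5049 -0.1998  0.1508] F [-0.2  0.2 -0.7] t 5.2
```

Request:
send_rows:
  dr:
    - [0,0,-0.1]
    - [0,0,-0.3]
    - [0,0,-0.6]
    - [0,0,-0.8]
    - [0,0,-1.1]
    - [0,0,-1.4]
    - [0,0,-1.6]
    - [0,0,-1.6]
  xyz:
    - [3,-0.4,0]
    - [8,-1,0]
    - [13.5,-1.7,0]
    - [19,-2.5,0]
    - [24.5,-3.2,0]
    - [30,-3.9,0]
    - [35.5,-4.6,0]
    - [40,-5.15,0]
  jaw: [0,0,0,0,0,0,0,0]

```text
time_s: 6.2
eef_pos: [0.5158, 0.2056, 0.1488]
eef_rot: [-0.001, 0.704, 0.711, -0.001]
wrist_force: [1.2, 0.1, -1.6]
opening: 0.163
grasp_force: 58.6
```

Request:
send_rows:
  dr:
    - [0,0,0]
    - [0,0,0]
    - [0,0,0]
    - [0,0,0]
    - [0,0,0]
    - [0,0,0]
    - [0,0,0]
    - [0,0,0]
  xyz:
    - [0,0,1]
    - [0,0,2]
    - [0,0,3]
    - [0,0,3]
    - [0,0,3]
    - [0,0,3]
    - [0,0,3]
    - [0,0,3]
  jaw: [0,0,0,0,0,0,0,0]

```text
time_s: 7.2
eef_pos: [0.5169, 0.2036, 0.12]
eef_rot: [0.0, 0.704, 0.71, 0.0]
wrist_force: [-0.5, -0.3, -1.3]
opening: 0.167
grasp_force: 58.6
```

```bash
python3 - <<'E'
from h import *
t,s=ctrl.camera("top"),ctrl.camera("scene")
cv2.imwrite("pics/t2.png",t[:,:,::-1]);cv2.imwrite("pics/s2.png",s[:,:,::-1])
cv2.imwrite("pics/g2.png",np.hstack([cv2.resize(a[y:y+120,x:x+100],(400,480),interpolation=cv2.INTER_CUBIC) for a,x,y in((t,215,215),(s,340,165))])[:,:,::-1])
go([.5175,.2155,.12],0.5)
E
```

```text
dr [ 0. -0.  0.] xyz cm [ 1.19  0.07 -0.01] pos [0.5169 0.2036 0.1199] F [ 0.8  1.  -1.9] t 7.3
```

View pics/g2.png

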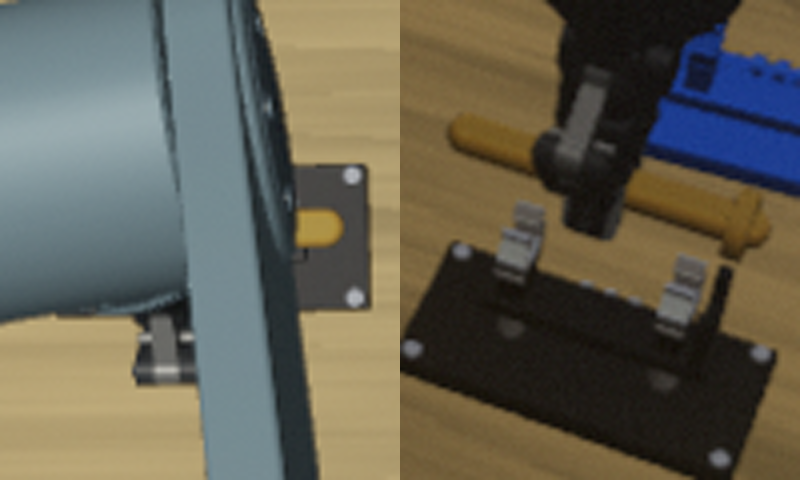

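The bolt is held level over the module and parallel to it. Its ends are near (352,198) and (432,223) in the scene view. I'll check where it sits along y.

```bash
python3 - <<'E'
from h import *
S=lambda x,y:(340+(x-400)/4,165+y/4)
for p in((449,132),(770,231)):print(onz("scene",*S(*p),.12).round(4))
print("module screws",np.mean([onz("scene",*S(*p),.013) for p in((461,251),(412,349),(761,353),(720,458))],0).round(4))
print("top -y end",onz("top",215+344/4,215+228/4,.12).round(4))
E
```

```text
[0.518  0.1417 0.12  ]
[0.5142 0.2707 0.12  ]
module screws [0.5182 0.2104 0.013 ]
top -y end [0.5143 0.1396 0.12  ]
```

Request:
send_rows:
  dr:
    - [0,0,0]
    - [0,0,0]
    - [0,0,0]
    - [0,0,0]
    - [0,0,0]
    - [0,0,0]
    - [0,0,0]
    - [0,0,0]
  xyz:
    - [0.5,0.06,0]
    - [1.03,0.12,0]
    - [1.03,0.12,1]
    - [1.03,0.12,2]
    - [1.03,0.12,2.5]
    - [1.03,0.12,2.9]
    - [1.03,0.12,2.9]
    - [1.03,0.12,2.9]
  jaw: [0,0,0,0,0,0,0,0]

```text
time_s: 8.3
eef_pos: [0.5181, 0.2139, 0.091]
eef_rot: [0.0, 0.704, 0.71, 0.0]
wrist_force: [-0.4, 0.9, -1.4]
opening: 0.166
grasp_force: 58.7
```

Request:
send_rows:
  dr:
    - [0,0,0]
    - [0,0,0]
    - [0,0,0]
    - [0,0,0]
    - [0,0,0]
    - [0,0,0]
    - [0,0,0]
    - [0,0,0]
  xyz:
    - [0,0,0.05]
    - [0,0,0.1]
    - [0,0,0.15]
    - [0,0,0.2]
    - [0,0,0.25]
    - [0,0,0.3]
    - [0,0,0.35]
    - [0,0,0.4]
  jaw: [0,0,0,0,0,0,0,0]

```text
time_s: 9.3
eef_pos: [0.5183, 0.2139, 0.087]
eef_rot: [0.0, 0.704, 0.71, 0.0]
wrist_force: [1.8, -0.7, 1.6]
opening: 0.165
grasp_force: 59.0
```

Request:
send_rows:
  dr:
    - [0,0,0]
    - [0,0,0]
    - [0,0,0]
    - [0,0,0]
    - [0,0,0]
    - [0,0,0]
    - [0,0,0]
    - [0,0,0]
  xyz:
    - [0,0,0.05]
    - [0,0,0.1]
    - [0,0,0.15]
    - [0,0,0.2]
    - [0,0,0.25]
    - [0,0,0.3]
    - [0,0,0.35]
    - [0,0,0.4]
  jaw: [0,0,0,0,0,0,0,0]

```text
time_s: 10.3
eef_pos: [0.5192, 0.2141, 0.0844]
eef_rot: [0.001, 0.704, 0.71, 0.001]
wrist_force: [1.4, -0.5, 13.3]
opening: 0.16
grasp_force: 60.2
```

Request:
send_rows:
  dr:
    - [0,0,0]
    - [0,0,0]
    - [0,0,0]
    - [0,0,0]
    - [0,0,0]
    - [0,0,0]
    - [0,0,0]
    - [0,0,0]
  xyz:
    - [0,0.02,0.02]
    - [0,0.04,0.04]
    - [0,0.05,0.06]
    - [0,0.05,0.08]
    - [0,0.05,0.1]
    - [0,0.05,0.12]
    - [0,0.05,0.14]
    - [0,0.05,0.16]
  jaw: [0,0,0,0,0,0,0,0]

```text
time_s: 11.3
eef_pos: [0.5198, 0.2142, 0.0836]
eef_rot: [0.001, 0.704, 0.71, 0.001]
wrist_force: [-1.0, -0.0, 18.4]
opening: 0.166
grasp_force: 60.6
```

Request:
send_rows:
  dr:
    - [0,0,0]
    - [0,0,0]
    - [0,0,0]
    - [0,0,0]
    - [0,0,0]
    - [0,0,0]
    - [0,0,0]
    - [0,0,0]
  xyz:
    - [0,0,0.02]
    - [0,0,0.04]
    - [0,0,0.05]
    - [0,0,0.06]
    - [0,0,0.07]
    - [0,0,0.08]
    - [0,0,0.08]
    - [0,0,0.08]
  jaw: [0,0,0,0,0,0,0,0]

```text
time_s: 12.3
eef_pos: [0.5197, 0.2143, 0.0825]
eef_rot: [0.001, 0.704, 0.71, 0.001]
wrist_force: [-0.4, 0.2, 14.0]
opening: 0.165
grasp_force: 60.5
```

```bash
python3 - <<'E'
from h import *
o=ctrl.get_obs();print(o["wrist_force"],o["torque"],o["eef_pos"])
s=ctrl.camera("scene");cv2.imwrite("pics/g3.png",cv2.resize(s[175:275,340:440],(600,600),interpolation=cv2.INTER_CUBIC)[:,:,::-1])
E
```

```text
[-0.44950451  0.15294124 14.01858068] [-0.12654168  0.03353299  0.04505161] [0.51968736 0.21425542 0.08246548]
```

View pics/g3.png

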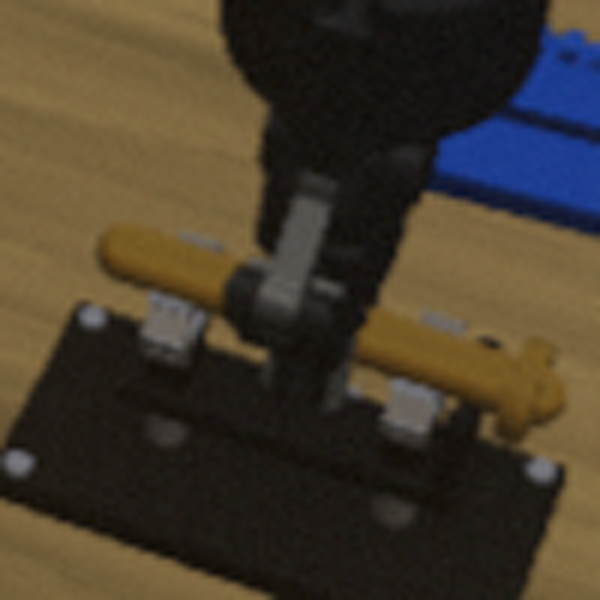

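The bolt lies in both mouths, level, at about (155,265) and (440,350) in the crop. The collar at (525,390) is outside the fork at (465,400). The force is dropping, so I'll keep pressing.

Request:
send_rows:
  dr:
    - [0,0,0]
    - [0,0,0]
    - [0,0,0]
    - [0,0,0]
    - [0,0,0]
    - [0,0,0]
    - [0,0,0]
    - [0,0,0]
  xyz:
    - [0,0,0.03]
    - [0,0,0.06]
    - [0,0,0.09]
    - [0,0,0.12]
    - [0,0,0.15]
    - [0,0,0.18]
    - [0,0,0.21]
    - [0,0,0.24]
  jaw: [0,0,0,0,0,0,0,0]

```text
time_s: 13.35
eef_pos: [0.5189, 0.2141, 0.0786]
eef_rot: [0.0, 0.704, 0.71, 0.0]
wrist_force: [2.2, -0.0, 5.8]
opening: 0.165
grasp_force: 59.5
```

Request:
send_rows:
  dr:
    - [0,0,0]
    - [0,0,0]
    - [0,0,0]
    - [0,0,0]
    - [0,0,0]
    - [0,0,0]
    - [0,0,0]
    - [0,0,0]
  xyz:
    - [0,0,0.03]
    - [0,0,0.06]
    - [0,0,0.09]
    - [0,0,0.12]
    - [0,0,0.15]
    - [0,0,0.18]
    - [0,0,0.19]
    - [0,0,0.2]
  jaw: [0,0,0,0,0,0,0,0]

```text
time_s: 14.35
eef_pos: [0.5182, 0.2138, 0.0758]
eef_rot: [-0.0, 0.704, 0.71, -0.0]
wrist_force: [3.1, 0.6, 1.3]
opening: 0.164
grasp_force: 58.9
```

Request:
send_rows:
  dr:
    - [0,0,0]
    - [0,0,0]
    - [0,0,0]
    - [0,0,0]
    - [0,0,0]
    - [0,0,0]
    - [0,0,0]
    - [0,0,0]
  xyz:
    - [0,0.01,0.03]
    - [0,0.02,0.06]
    - [0,0.02,0.09]
    - [0,0.02,0.12]
    - [0,0.02,0.15]
    - [0,0.02,0.18]
    - [0,0.02,0.19]
    - [0,0.02,0.2]
  jaw: [0,0,0,0,0,0,0,0]

```text
time_s: 15.35
eef_pos: [0.5185, 0.2138, 0.0738]
eef_rot: [-0.0, 0.704, 0.71, -0.0]
wrist_force: [2.9, -0.5, -1.7]
opening: 0.167
grasp_force: 58.6
```

Request:
send_rows:
  dr:
    - [0,0,0]
    - [0,0,0]
    - [0,0,0]
    - [0,0,0]
    - [0,0,0]
    - [0,0,0]
    - [0,0,0]
    - [0,0,0]
  xyz:
    - [0,0,0.02]
    - [0,0,0.04]
    - [0,0,0.06]
    - [0,0,0.08]
    - [0,0,0.1]
    - [0,0,0.1]
    - [0,0,0.1]
    - [0,0,0.1]
  jaw: [0,0,0,0,0,0,0,0]

```text
time_s: 16.35
eef_pos: [0.5185, 0.2139, 0.0729]
eef_rot: [-0.0, 0.704, 0.71, -0.0]
wrist_force: [2.5, -0.3, -3.8]
opening: 0.164
grasp_force: 58.5
```

Net force is now negative, so the clips are pulling the bolt in. I'll continue in 1 mm steps.

Request:
send_rows:
  dr:
    - [0,0,0]
    - [0,0,0]
    - [0,0,0]
    - [0,0,0]
    - [0,0,0]
    - [0,0,0]
    - [0,0,0]
    - [0,0,0]
  xyz:
    - [0,0,0.02]
    - [0,0,0.04]
    - [0,0,0.06]
    - [0,0,0.08]
    - [0,0,0.1]
    - [0,0,0.1]
    - [0,0,0.1]
    - [0,0,0.1]
  jaw: [0,0,0,0,0,0,0,0]

```text
time_s: 17.35
eef_pos: [0.5187, 0.2139, 0.072]
eef_rot: [0.0, 0.704, 0.71, 0.0]
wrist_force: [2.1, 0.8, -3.2]
opening: 0.165
grasp_force: 58.5
```

Request:
send_rows:
  dr:
    - [0,0,0]
    - [0,0,0]
    - [0,0,0]
    - [0,0,0]
    - [0,0,0]
    - [0,0,0]
    - [0,0,0]
    - [0,0,0]
  xyz:
    - [0,0,0.02]
    - [0,0,0.04]
    - [0,0,0.06]
    - [0,0,0.08]
    - [0,0,0.1]
    - [0,0,0.1]
    - [0,0,0.1]
    - [0,0,0.1]
  jaw: [0,0,0,0,0,0,0,0]

```text
time_s: 18.35
eef_pos: [0.5191, 0.214, 0.0715]
eef_rot: [0.0, 0.704, 0.71, 0.0]
wrist_force: [2.0, -0.8, 5.4]
opening: 0.164
grasp_force: 59.3
```

Request:
send_rows:
  dr:
    - [0,0,0]
    - [0,0,0]
    - [0,0,0]
    - [0,0,0]
    - [0,0,0]
    - [0,0,0]
    - [0,0,0]
    - [0,0,0]
  xyz:
    - [0,0,0.01]
    - [0,0,0.02]
    - [0,0,0.03]
    - [0,0,0.04]
    - [0,0,0.05]
    - [0,0,0.05]
    - [0,0,0.05]
    - [0,0,0.05]
  jaw: [0,0,0,0,0,0,0,0]

```text
time_s: 19.35
eef_pos: [0.5193, 0.214, 0.0714]
eef_rot: [0.0, 0.704, 0.71, 0.001]
wrist_force: [0.9, -1.0, 7.9]
opening: 0.162
grasp_force: 59.7
```

Request:
send_rows:
  dr:
    - [0,0,0]
    - [0,0,0]
    - [0,0,0]
    - [0,0,0]
    - [0,0,0]
    - [0,0,0]
    - [0,0,0]
    - [0,0,0]
  xyz:
    - [0,0,0.01]
    - [0,0,0.02]
    - [0,0,0.03]
    - [0,0,0.04]
    - [0,0,0.05]
    - [0,0,0.05]
    - [0,0,0.05]
    - [0,0,0.05]
  jaw: [0,0,0,0,0,0,0,0]

```text
time_s: 20.35
eef_pos: [0.5194, 0.214, 0.0714]
eef_rot: [0.001, 0.704, 0.71, 0.001]
wrist_force: [-0.5, -2.0, 12.9]
opening: 0.167
grasp_force: 60.1
```

Seated: z is constant at 71.4 mm and the push is about 14 N. I'll ease off the downward load, then slide along -y.

Request:
send_rows:
  dr:
    - [0,0,0]
    - [0,0,0]
    - [0,0,0]
    - [0,0,0]
    - [0,0,0]
    - [0,0,0]
    - [0,0,0]
    - [0,0,0]
  xyz:
    - [0,0,0]
    - [0,0,-0.03]
    - [0,0,-0.06]
    - [0,0,-0.1]
    - [-0.03,0,-0.11]
    - [-0.06,0,-0.11]
    - [-0.09,0,-0.11]
    - [-0.12,0,-0.11]
  jaw: [0,0,0,0,0,0,0,0]

```text
time_s: 21.35
eef_pos: [0.5192, 0.2138, 0.0714]
eef_rot: [-0.0, 0.704, 0.71, 0.001]
wrist_force: [5.6, 6.1, 3.2]
opening: 0.163
grasp_force: 59.4
```

Request:
send_rows:
  dr:
    - [0,0,0]
    - [0,0,0]
    - [0,0,0]
    - [0,0,0]
    - [0,0,0]
    - [0,0,0]
    - [0,0,0]
    - [0,0,0]
  xyz:
    - [-0.025,0,0]
    - [-0.05,0,0]
    - [-0.075,0,0]
    - [-0.1,0,0]
    - [-0.125,0,0]
    - [-0.15,0,0]
    - [-0.175,0,0]
    - [-0.2,0,0]
  jaw: [0,0,0,0,0,0,0,0]

```text
time_s: 22.35
eef_pos: [0.5192, 0.2119, 0.0715]
eef_rot: [-0.0, 0.704, 0.71, 0.001]
wrist_force: [4.6, 5.9, 3.4]
opening: 0.163
grasp_force: 59.4
```

Request:
send_rows:
  dr:
    - [0,0,0]
    - [0,0,0]
    - [0,0,0]
    - [0,0,0]
    - [0,0,0]
    - [0,0,0]
    - [0,0,0]
    - [0,0,0]
  xyz:
    - [-0.02,0,0]
    - [-0.04,0,0]
    - [-0.06,0,0]
    - [-0.08,0,0]
    - [-0.1,0,0]
    - [-0.12,0,0]
    - [-0.14,0,0]
    - [-0.16,0,0]
  jaw: [0,0,0,0,0,0,0,0]

```text
time_s: 23.35
eef_pos: [0.5192, 0.2103, 0.0714]
eef_rot: [-0.0, 0.704, 0.71, 0.001]
wrist_force: [4.6, 5.3, 3.7]
opening: 0.166
grasp_force: 59.4
```

Request:
send_rows:
  dr:
    - [0,0,0]
    - [0,0,0]
    - [0,0,0]
    - [0,0,0]
    - [0,0,0]
    - [0,0,0]
    - [0,0,0]
    - [0,0,0]
  xyz:
    - [-0.015,0,0]
    - [-0.03,0,0]
    - [-0.045,0,0]
    - [-0.06,0,0]
    - [-0.07,0,0]
    - [-0.08,0,0]
    - [-0.09,0,0]
    - [-0.1,0,0]
  jaw: [0,0,0,0,0,0,0,0]

```text
time_s: 24.35
eef_pos: [0.5193, 0.2093, 0.0715]
eef_rot: [-0.0, 0.704, 0.71, 0.001]
wrist_force: [4.7, 6.3, 4.1]
opening: 0.163
grasp_force: 59.4
```

Request:
send_rows:
  dr:
    - [0,0,0]
    - [0,0,0]
    - [0,0,0]
    - [0,0,0]
    - [0,0,0]
    - [0,0,0]
    - [0,0,0]
    - [0,0,0]
  xyz:
    - [-0.015,0,0]
    - [-0.03,0,0]
    - [-0.045,0,0]
    - [-0.06,0,0]
    - [-0.07,0,0]
    - [-0.08,0,0]
    - [-0.09,0,0]
    - [-0.1,0,0]
  jaw: [0,0,0,0,0,0,0,0]

```text
time_s: 25.35
eef_pos: [0.5192, 0.2083, 0.0715]
eef_rot: [-0.0, 0.704, 0.71, 0.001]
wrist_force: [5.0, 6.4, 3.3]
opening: 0.167
grasp_force: 59.4
```

Request:
send_rows:
  dr:
    - [0,0,0]
    - [0,0,0]
    - [0,0,0]
    - [0,0,0]
    - [0,0,0]
    - [0,0,0]
    - [0,0,0]
    - [0,0,0]
  xyz:
    - [-0.01,0,0]
    - [-0.02,0,0]
    - [-0.03,0,0]
    - [-0.04,0,0]
    - [-0.05,0,0]
    - [-0.06,0,0]
    - [-0.07,0,0]
    - [-0.08,0,0]
  jaw: [0,0,0,0,0,0,0,0]

```text
time_s: 26.35
eef_pos: [0.5192, 0.2081, 0.0715]
eef_rot: [-0.0, 0.704, 0.71, 0.002]
wrist_force: [4.3, 9.1, 3.0]
opening: 0.174
grasp_force: 59.4
```

Request:
send_rows:
  dr:
    - [0,0,0]
    - [0,0,0]
    - [0,0,0]
    - [0,0,0]
    - [0,0,0]
    - [0,0,0]
    - [0,0,0]
    - [0,0,0]
  xyz:
    - [-0.01,0,0]
    - [-0.02,0,0]
    - [-0.03,0,0]
    - [-0.03,0,0]
    - [-0.03,0,0]
    - [-0.03,0,0]
    - [-0.03,0,0]
    - [-0.03,0,0]
  jaw: [0,0,0,0,0,0,0,0]

```text
time_s: 27.35
eef_pos: [0.5192, 0.2081, 0.0715]
eef_rot: [-0.001, 0.704, 0.71, 0.002]
wrist_force: [4.9, 9.4, 2.8]
opening: 0.167
grasp_force: 59.3
```

```bash
python3 - <<'E'
from h import *
s=ctrl.camera("scene");cv2.imwrite("pics/g4.png",cv2.resize(s[175:275,340:440],(600,600),interpolation=cv2.INTER_CUBIC)[:,:,::-1])
E
```

```text
(no output)
```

View pics/g4.png

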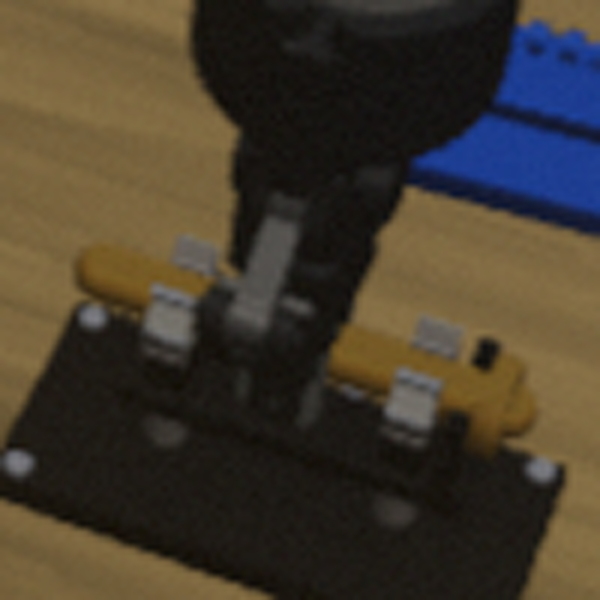

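The collar at (500,405) bears on the fork's outer face at (460,430), and both clips hold the bar. I'll relieve the load and open the jaws.

Request:
send_rows:
  dr:
    - [0,0,0]
    - [0,0,0]
    - [0,0,0]
    - [0,0,0]
    - [0,0,0]
    - [0,0,0]
    - [0,0,0]
    - [0,0,0]
  xyz:
    - [0.02,0.02,0]
    - [0.04,0.04,0]
    - [0.05,0.05,0]
    - [0.05,0.05,0]
    - [0.05,0.05,0]
    - [0.05,0.05,0]
    - [0.05,0.05,0]
    - [0.05,0.05,0]
  jaw: [0,0,0,0,20,25,30,40]

```text
time_s: 28.4
eef_pos: [0.5185, 0.2062, 0.0705]
eef_rot: [-0.0, 0.704, 0.71, -0.001]
wrist_force: [0.7, 0.4, 0.7]
opening: 0.403
grasp_force: 0.0
```

Request:
send_rows:
  dr:
    - [0,0,0]
    - [0,0,0]
    - [0,0,0]
    - [0,0,0]
    - [0,0,0]
    - [0,0,0]
    - [0,0,0]
    - [0,0,0]
  xyz:
    - [0,0,0]
    - [0,0,0]
    - [0,0,0]
    - [0,0,0]
    - [0,0,0]
    - [0,0,0]
    - [0,0,0]
    - [0,0,0]
  jaw: [60,80,90,90,90,90,90,90]

```text
time_s: 29.4
eef_pos: [0.5192, 0.2065, 0.0711]
eef_rot: [-0.0, 0.704, 0.71, -0.0]
wrist_force: [-0.4, -0.3, 0.1]
opening: 0.902
grasp_force: 0.0
```

Request:
send_rows:
  dr:
    - [0,0,0]
    - [0,0,0]
    - [0,0,0]
    - [0,0,0]
    - [0,0,0]
    - [0,0,0]
    - [0,0,0]
    - [0,0,0]
  xyz:
    - [0,0,-0.5]
    - [0,0,-1.5]
    - [0,0,-3]
    - [0,0,-5]
    - [0,0,-7]
    - [0,0,-10]
    - [0,0,-13]
    - [0,0,-15]
  jaw: [90,90,90,90,90,90,90,90]

```text
time_s: 30.4
eef_pos: [0.5199, 0.2067, 0.2242]
eef_rot: [0.001, 0.704, 0.71, 0.001]
wrist_force: [0.8, 0.2, 0.2]
opening: 0.903
grasp_force: 0.0
```

Request:
send_rows:
  dr:
    - [0,0,0]
    - [0,0,0]
    - [0,0,0]
    - [0,0,0]
    - [0,0,0]
    - [0,0,0]
    - [0,0,0]
    - [0,0,0]
  xyz:
    - [-3,0,0]
    - [-8,0,0]
    - [-13,0,0]
    - [-18,0,0]
    - [-23,0,0]
    - [-26,0,0]
    - [-26,0,0]
    - [-26,0,0]
  jaw: [90,90,90,90,90,90,90,90]

```text
time_s: 31.4
eef_pos: [0.5216, -0.053, 0.2217]
eef_rot: [0.0, 0.704, 0.71, 0.0]
wrist_force: [-0.4, -0.1, 0.0]
opening: 0.902
grasp_force: 0.0
```

```bash
python3 - <<'E'
from h import *
t,s=ctrl.camera("top"),ctrl.camera("scene")
cv2.imwrite("pics/g5.png",np.hstack([cv2.resize(a[y:y+100,x:x+100],(400,400),interpolation=cv2.INTER_CUBIC) for a,x,y in((t,218,225),(s,340,175))])[:,:,::-1])
E
```

```text
(no output)
```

View pics/g5.png

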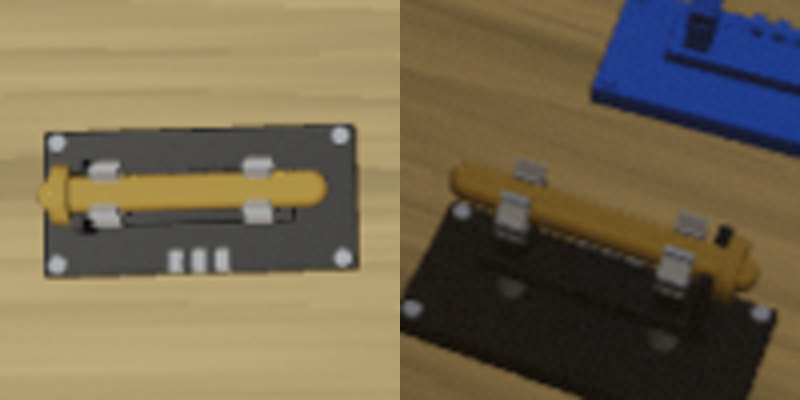

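The bolt is seated in both clips, in line with the module, with the collar at the fork. Its top-view crop ends are (37,195) and (326,187). One quick numeric check on the position, then I'll hand in.

```bash
python3 - <<'E'
from h import *
a,b=[onz("top",218+x/4,225+y/4,.0715) for x,y in((37,195),(326,187))];print((a+b)/2)
c=[onz("scene",340+(x-400)/4,175+y/4,.0715) for x,y in((448,180),(760,275))];print((c[0]+c[1])/2)
print(ctrl.hand_in())
E
```

```text
[0.51741068 0.20960674 0.0715    ]
[0.51853177 0.21058536 0.0715    ]
the job is handed in; nothing more can be done
None
```

The bolt is snapped into both clips, bedded with a push of about 14 N, and slid until the collar met the fork's outer face. I then released it and handed the job in at about 31.5 s; hand-in returned no verdict.

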